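# Slide the carton under the spout and tip in the pale roller

## Robot

A 6-joint arm with a two-finger parallel gripper is mounted at the origin on the work surface. World frame = base frame: x ahead of the robot, y to its left, z up, the work surface at z = 0. Lengths are in mm, angles in rad, forces in N, time in s.
With the tool pointing down it reaches from about 350 to 975 mm from the base axis. Payload 7.1 kg.
Tool frame: the origin (TCP) lies on the front face of the gripper's body, between the roots of the fingers; the fingertips stand 80 mm ahead of it and the grasp point (between the pads) lies 61 mm ahead of it (env.tips_ahead is the distance from the TCP to the fingertips, in mm); z points along the fingers, y is the line along which they close (so a half turn about z gives the same grasp; the last joint's range is limited). The gripper opens to 88 mm and grips with 3 to 60 N. Pads are 20 mm wide; open, the fingers measure 115 mm over their backs; the gripper's body (75 mm by 178 mm) begins 61 mm behind the grasp point.
Start: joints at [-1.23, 0.423, 1.63, -0, 1.089, -0.019], TCP at [220.071, -584.957, 302.675] pointing down, gripper open.
Joint ranges: [-3, 3], [-0.9, 2.11], [0.09, 2.58], [-1.31, 4.45], [0.11, 2.69], [-2.54, 2.54]. Speed limits (rad/s): [2.39, 2.39, 3.01, 3.14, 3.14, 3.14].

## Interface

Orientations are given as a unit quaternion [x, y, z, w].
In Python, from station import env, set_gripper, viewer, workorder gives the robot as it stands. Calls block until the motion is done:
- env.reach(position, orientation): joint-space move of the TCP to a pose.
- env.move_l(position, rot=None, rate=150, f_stop=None): straight line of the TCP; rot=None keeps the orientation; rate is the mean speed in mm/s. With f_stop (N) it stops when the force on the tool has changed by that much, and returns True; else False.
- env.move_joints(angles): joint-space move.
- set_gripper(opening): finger opening in mm; the grip force is fixed at half the most; returns when the fingers have stopped.
- env.hold(seconds).
- env.ik(position, orientation): joint angles nearest the present ones, or None.
- env.read_state(): the state.
- viewer.camera(name): name is "scene" or "top" or "wrist"; returns the picture (480x640x3 uint8, blue, green, red); there is no depth.
- viewer.camera_params(name): a dict with "fx", "fy", "cx", "cy" (pixels), "pose" (4x4, takes a point from camera to world coordinates); the wrist camera has in their place "tool_from_camera" (4x4, takes a point from camera to tool coordinates, whose origin is the TCP and whose axes are the flange's). Camera axes: x right, y up, looking along -z (the intrinsics and any distortion apply to the point x, -y, -z); pixel columns grow to the right and rows downward; lengths in mm; the calibration is good to about 2 mm. The wrist camera is an equidistant fisheye: a pixel r from the principal point sees the ray r / f radians off the axis. A picture is of the moment at which its call begins: read the wrist's pose just before it. camera_params takes no time and is no camera call.
A pose or a line that the arm cannot do raises env.IKError and nothing moves.
- workorder.sign_off(): hands the job in; it is judged then, once.
The state is a dict: "time_s": time; "qpos": joint angles; "dq": joint speeds; "tau": joint torques, N m; "tool_pos": TCP position; "orientation": TCP orientation; "force": force on the tool from outside, world axes, zero at the start; "wrist_torque": the same for the moment, N m; "width": finger opening in mm; "grip_force": force on a finger pad.
Only numpy, scipy, OpenCV 4.12 (cv2) and the standard library are available. Lean on these libraries where they do the work, as an engineer would, in place of code of your own. Each camera call takes 0.05 s, during which the arm holds its last target. There are 200 camera calls.

## Task

First slide the cardboard box with the blue handle along its rail until it stands centred under the hopper's spout. Then press down the red paddle of the tip tray that holds the pale ash roller, so that the roller drops down the spout into the box. Leave the dark walnut roller lying in its own tray, and the box under the spout.

Things in the scene. Friction and masses are not known exactly. Their poses are not given: they have to be found in the camera images.
- box (a point): Centre of the inner floor, 30 mm above the table, of an open cardboard box (108 mm square outside, 100 mm inside, rim 60 mm above this point) on a rail carriage. y runs along the rail, its only motion (3 to 5 N, stays where left; its end stops do not mark the place), x across it, away from the robot. Handle: upright blue post 22 mm thick at x = -140 mm here, from 34 to 130 mm above the table.
- spout (a point): Centre of the lower outlet (72 mm square, 105 mm above the table) of the fixed aluminium spout over the rail; axes parallel to box. On its +y and -y sides stand the left and right tip trays: wooden, 100 x 80 mm, hinged at the outer end, with the inner lip over the spout. A tray tips when its red paddle is pressed and springs back when let go.
- paddle_left (a point): Centre of the top face of the red press paddle of the left (+y) tip tray, 231 mm above the table, on the tray's far side; 44 mm along y, 50 mm clear across x. Pressed straight down here by 42 mm (2 to 8 N, stop at about 49 mm) it tips the tray, and within a second its roller drops through the spout.
- paddle_right (a point): The same point of the same red paddle on the right (-y) tip tray.
- ash_center (a point): Centre of the pale ash-wood roller, 32 mm thick and 56 mm long, lying in one of the two tip trays, about 121 mm to the +y (left tray) or -y (right tray) side of spout and 113 mm above it. Which tray varies.
- walnut_center (a point): Centre of the dark walnut roller of the same size, lying in the other tip tray; to be left there.
Things that resemble listed ones, but are neither listed nor needed, are in the scene too. Leave any orange or yellow look-alike of the part that bears ash_center alone.

How it is judged:
By the outcome, as a careful person would: the job done as asked, in the order asked, and still so for the second after the job is handed in, with the robot touching nothing.
It also fails if it takes over 51 s, if anything falls off the work surface, if the arm or the gripper's body presses on something with over 40 N, if the wrist force passes 120 N, or if a joint passes its speed limit or range.

## Working session

There is one attempt and no reset: what is moved stays moved. The work goes in short steps, each a Python script; the robot and the scene stay as the last script left them, time stands still between calls to the robot, and variables do not carry over. Pictures are saved under pics/ and viewed, at most 10 in all, crops included, and the job is handed in when it is done.

```bash
mkdir -p pics; ls
python3 - <<'E'
from station import env, viewer
import cv2, numpy as np
np.set_printoptions(suppress=True,precision=3)
for n in ("scene","top"):
    cv2.imwrite(f"pics/{n}0.png",viewer.camera(n)); print(n,viewer.camera_params(n))
print(env.read_state())
E
```

```text
pics
scene {'fx': 496.0922196592738, 'fy': 496.0922196592738, 'cx': 325.99606613771715, 'cy': 238.1835799131612, 'pose': array([[  -0.699,   -0.41 ,    0.587, 1174.602],
       [   0.715,   -0.374,    0.59 ,  468.659],
       [  -0.022,    0.832,    0.554,  601.727],
       [   0.   ,    0.   ,    0.   ,    1.   ]])}
top {'fx': 435.7870115883466, 'fy': 435.7870115883466, 'cx': 320.972562704502, 'cy': 232.34966459859677, 'pose': array([[  0.062,   0.978,  -0.202, 546.47 ],
       [ -0.998,   0.06 ,  -0.017, -14.935],
       [ -0.004,   0.202,   0.979, 809.485],
       [  0.   ,   0.   ,   0.   ,   1.   ]])}
{'time_s': 0.1, 'qpos': array([-1.23 ,  0.424,  1.631,  0.   ,  1.089, -0.019]), 'dq': array([-0.001, -0.002, -0.001, -0.001, -0.   , -0.002]), 'tau': array([  0.   , -54.561, -27.432,   0.064,   0.019,  -0.   ]), 'tool_pos': array([ 219.949, -584.629,  302.019]), 'orientation': array([ 0.984,  0.179, -0.   , -0.001]), 'force': array([ 0.638, -0.358, -0.262]), 'wrist_torque': array([-0.025,  0.012,  0.015]), 'grip_force': 0.0, 'width': 87.61074033042105}
```

View pics/scene0.png

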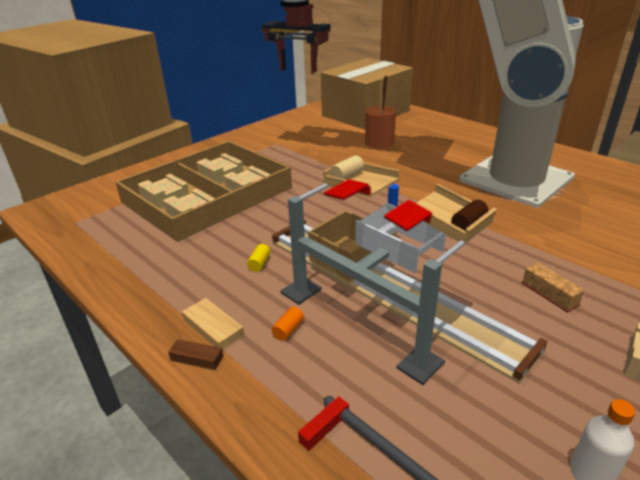

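View pics/top0.png

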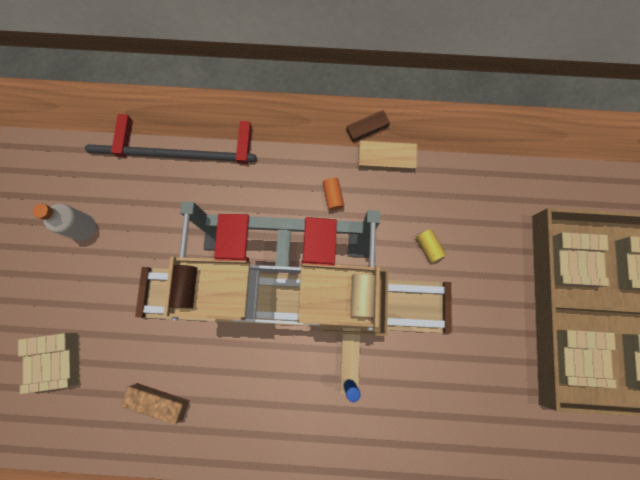

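The scene view shows the ash roller at (348,168) in the -y tray, the walnut at (469,213), the blue handle at (393,193), and yellow and orange rollers at (259,257) and (288,323).

In the top view (up is +x, right is -y):
- **Ash roller:** the pale roller at (363,296) is in the right tray, and its paddle is at (320,241).
- **Walnut roller:** at (184,288), with its paddle at (232,237).
- **Box handle:** blue at (352,393).
- **Things to avoid:** red hammer-like blocks at (121,134) and (243,142), the orange roller (333,194), the yellow roller (431,246) and the pale block (388,156).

I choose the red paddle at (320,241) and the blue post at (352,393).

```bash
cat > h.py <<'E'
from station import env, set_gripper, viewer, workorder
import cv2, numpy as np
np.set_printoptions(suppress=True,precision=1)
def ray(n,uv):
    p=viewer.camera_params(n); T=p["pose"]
    d=T[:3,:3]@np.array([(uv[0]-p["cx"])/p["fx"],-(uv[1]-p["cy"])/p["fy"],-1]); return T[:3,3],d
def plane(n,uv,z):
    o,d=ray(n,uv); return o+d*(z-o[2])/d[2]
def tri(a,b):
    (o1,d1),(o2,d2)=ray("top",a),ray("scene",b)
    s=np.linalg.lstsq(np.c_[d1,-d2],o2-o1,rcond=None)[0]
    p,q=o1+s[0]*d1,o2+s[1]*d2; return (p+q)/2,np.linalg.norm(p-q)
def blobs(img,lo,hi,amin=30):
    hsv=cv2.cvtColor(img,cv2.COLOR_BGR2HSV); m=cv2.inRange(hsv,np.array(lo),np.array(hi))
    c=cv2.findContours(m,cv2.RETR_EXTERNAL,cv2.CHAIN_APPROX_NONE)[0]
    return [k for k in c if cv2.contourArea(k)>amin]
E
python3 - <<'E'
from h import *
for n in ("top","scene"):
    I=cv2.imread(f"pics/{n}0.png")
    for nm,lo,hi in (("red",(0,200,90),(4,255,255)),("blue",(108,170,50),(125,255,255)),("walnut",(0,100,5),(15,255,70)),("pale",(15,60,185),(25,150,255))):
        for c in blobs(I,lo,hi):
            r=cv2.minAreaRect(c); M=cv2.moments(c)
            print(n,nm,cv2.contourArea(c),np.array([M["m10"],M["m01"]])/M["m00"],"rect",np.array(r[0]),np.array(r[1]),r[2])
            if nm=="red" and n=="top": print("   corners",[plane(n,k,231)[:2] for k in cv2.boxPoints(r)])
I=cv2.imread("pics/top0.png")[180:420,120:470]; J=cv2.imread("pics/scene0.png")[140:290,260:510]
I=cv2.resize(I,None,fx=1.7,fy=1.7,interpolation=2)
cv2.imwrite("pics/crop1.png",I)
E
```

```text
top walnut 118.5 [169.7 400.3] rect [163.3 395.8] [56.8 19.3] 37.504146575927734
top walnut 35.0 [146.  291.4] rect [146.1 291.5] [ 2.7 23.3] 7.125016689300537
top walnut 430.5 [188.3 286.7] rect [188.1 286.8] [14.2 41.3] 3.5763344764709473
top walnut 215.0 [174.3 283.7] rect [173.9 285.9] [ 7.7 42.9] 10.175511360168457
top walnut 112.5 [368.  132.8] rect [368.2 132.4] [13.9 41.7] 83.04703521728516
top walnut 79.5 [127.9 130.3] rect [127.6 131.8] [ 4.4 29.3] 9.462322235107422
top walnut 7881.5 [321.6  54.6] rect [319.5  54.6] [640.6  14.1] 3.035569190979004
top pale 83.5 [ 26.8 370. ] rect [ 27. 370.] [24.  6.] 90.0
top pale 38.5 [ 36.  367.8] rect [ 36. 368.] [24.  6.] 90.0
top pale 67.5 [ 45.8 367.2] rect [ 46. 367.] [24.  6.] 90.0
top pale 45.0 [ 55.  364.7] rect [ 55. 366.] [24.  6.] 90.0
top pale 120.5 [ 64.3 364.9] rect [ 64.  364.5] [25.  6.] 90.0
top pale 85.5 [606.9 363.6] rect [606.5 363. ] [ 7. 26.] 0.0
top pale 62.0 [578.5 361. ] rect [578.4 362.6] [25.   5.8] 86.42366790771484
top pale 113.0 [569.2 362. ] rect [569.3 361.5] [25.4  6.5] 86.42366790771484
top pale 334.5 [3
[... 3657 characters left out ...]
9
scene pale 71.0 [202.3 194. ] rect [202. 194.] [24.1  4.2] 29.05460548400879
scene pale 341.0 [160.1 186.1] rect [159.5 186. ] [14. 41.] 90.0
scene pale 50.0 [176.2 179.3] rect [175.9 179.2] [19.6  3.8] 28.300758361816406
scene pale 368.0 [375.1 180. ] rect [373.6 182.6] [42.2 19. ] 11.309932708740234
scene pale 282.5 [243.6 176.8] rect [243.6 176.8] [14.7 36. ] 77.90524291992188
scene pale 42.0 [259.  170.9] rect [258.6 170.7] [20.6  3.2] 25.01689338684082
scene pale 253.5 [217.4 163.8] rect [217.  163.5] [38.1 11.8] 4.763641834259033
scene pale 244.0 [349.6 162.6] rect [349. 163.] [11.6 26.8] 63.43495178222656
scene pale 33.0 [231.  157.9] rect [230.7 157.6] [17.9  3.1] 26.56505012512207
```

View pics/crop1.png

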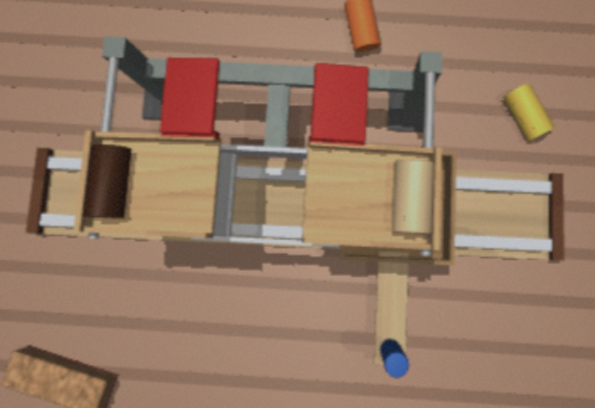

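The crop confirms it: the pale roller (crop 413,196) lies in the right tray with its red paddle at crop (340,103), and the box's blue post is at crop (396,365).

Run:
```python
from h import *
I=cv2.imread("pics/top0.png")
for rg in (((172,150,60),(180,255,255)),((0,190,80),(4,255,255)),((105,150,40),(128,255,255))):
    for c in blobs(I,*rg):
        r=cv2.minAreaRect(c); z=231 if rg[0][0]!=105 else 130
        x,y,w,h=cv2.boundingRect(c)
        print(rg[0],cv2.contourArea(c),(x,y,w,h),plane("top",r[0],z)[:2],[plane("top",k,z)[:2] for k in cv2.boxPoints(r)])
print("handle top",plane("top",(353,395),130),tri((353,395),(393,186)))
print("posts",tri((187,207),(432,264)),tri((373,216),(296,200)))
print("rollers",plane("top",(363,295.5),222),plane("top",(184.5,287),222))
print("roller tri ash",tri((363,296),(348.5,167)),"wal",tri((184,287),(469.5,213.5)))
print("paddles tri R",tri((320,241),(347.5,189)),"L",tri((232,237),(408.2,214.6)))
print("rail ends",plane("top",(387,291),40),plane("top",(444,291),40),plane("top",(148,276),40))
```

```text
(105, 150, 40) 178.0 (345, 381, 15, 20) [450.5 -62.8] [array([458.9, -47.9]), array([467.3, -62.9]), array([442.2, -77.7]), array([434. , -62.7])]
handle top [444.3 -65.8 130. ] (array([444.9, -67. , 128.7]), np.float64(2.8390768203031276))
posts (array([697.9, 190.6, 200.2]), np.float64(1.6293669705892555)) (array([700.4, -77.5, 198.9]), np.float64(0.879017231872087))
rollers [584.8 -66.3 222. ] [581.4 173.5 222. ]
roller tri ash (array([583.8, -65.9, 221. ]), np.float64(1.2134579661860414)) wal (array([581.5, 174.2, 221.1]), np.float64(0.6383165693784824))
paddles tri R (array([654. ,  -4.2, 227.1]), np.float64(0.6894084564221927)) L (array([652.8, 115.2, 227.1]), np.float64(1.0330082959822366))
rail ends [ 607.1 -123.9   40. ] [ 613.3 -223.5   40. ] [607.5 298.8  40. ]
```

Run:
```python
from h import *
q=np.array([1,0.005,0,0]);q/=np.linalg.norm(q)
set_gripper(60)
env.reach([444.5,-66.5,320],q)
env.move_l([444.5,-66.5,158],f_stop=8); print(env.read_state()["tool_pos"],env.read_state()["force"])
set_gripper(15); s=env.read_state(); print(s["width"],s["force"],s["grip_force"])
r=env.move_l([443.3,53.5,158],rate=70,f_stop=30); s=env.read_state(); print(r,s["tool_pos"],s["force"],s["width"],s["time_s"])
set_gripper(60); env.move_l([443.3,53.5,320])
for n in("top","scene"): cv2.imwrite(f"pics/{n}1.png",viewer.camera(n))
a=cv2.imread("pics/top1.png")[180:420,120:420];b=cv2.imread("pics/scene1.png")[140:300,280:480]
cv2.imwrite("pics/c2.png",np.hstack([cv2.resize(a,(400,320)),cv2.resize(b,(400,320))]))
```

```text
[444.9 -66.6 158.6] [-0.7  0.4  0.6]
21.802978238901822 [0.2 0.3 2.4] 30.00033348798752
False [443.   54.5 158.1] [-2.3 -0.7  5. ] 21.491446980276837 6.5417
```

View pics/c2.png

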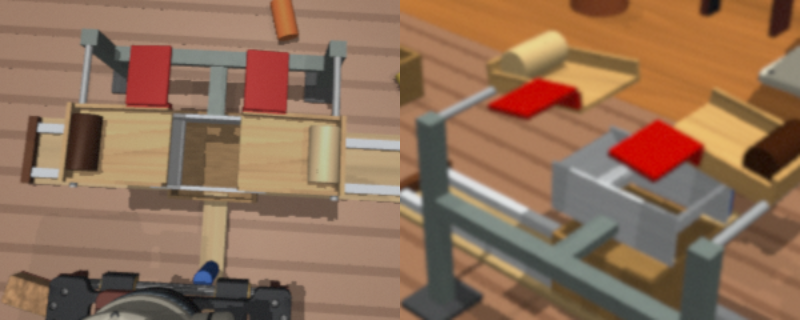

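The box now stands under the spout: its rim shows at about crop (172–256,197) in the left half. I'll measure the centring from an enlargement.

Run:
```python
from h import *
a=cv2.imread("pics/top1.png")[255:385,225:325];cv2.imwrite("pics/c3.png",cv2.resize(a,None,fx=4.6,fy=4.6,interpolation=2))
```

```text
(no output)
```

View pics/c3.png

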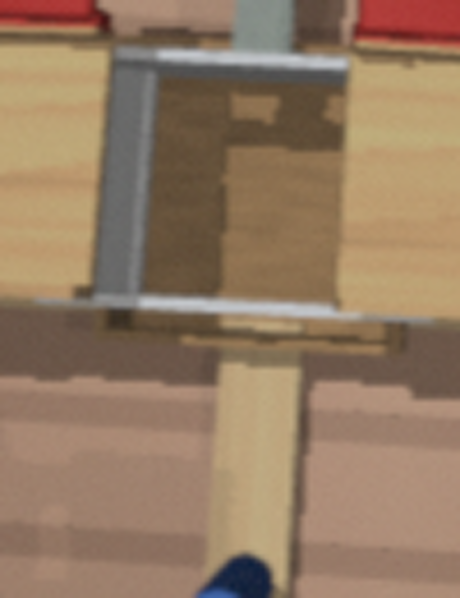

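The near rim of the box runs from crop (107,332) to (403,348), and the spout's near edge sits at about row 305.

Run:
```python
from h import *
A,B=plane("top",(225+107/4.6,255+332/4.6),90),plane("top",(225+403/4.6,255+348/4.6),90)
print("rim",A,B,(A+B)/2)
# spout left wall lower edge inner (crop 140..152) at z=105; expect spout y+36
print("spout L inner lower",plane("top",(225+143/4.6,255+200/4.6),105), "upper?",plane("top",(225+104/4.6,255+200/4.6),200))
q=np.array([1,0.005,0,0]);q/=np.linalg.norm(q)
for Q in (q,[.7071,.7071,0,0],[.7071,-.7071,0,0]): print(env.ik([654,-4.5,330],Q))
print(env.read_state()["tool_pos"],env.read_state()["time_s"])
```

```text
rim [531.4 104.8  90. ] [532.3   0.8  90. ] [531.9  52.8  90. ]
spout L inner lower [577.2  94.1 105. ] upper? [572.3  91.1 200. ]
[-0.   0.4  1.5 -0.   1.2  1.5]
[-0.   0.4  1.5 -0.   1.2 -0. ]
None
[442.9  53.5 319.1] 8.6333
```

Run:
```python
from h import *
q=[.7071068,.7071068,0,0]
p=plane("top",(320.5,240.5),231); print(p)
env.move_l([443,53.5,370]); set_gripper(0)
env.reach([653,-4.5,360],q)
env.move_l([653,-4.5,320]); s=env.read_state(); f0=s["force"]; print(s["tool_pos"],f0,s["width"])
for d in (0,20,40,46):
    r=env.move_l([653,-4.5,231+80-d],rate=60,f_stop=22); s=env.read_state(); print(d,r,s["tool_pos"],s["force"]-f0)
    if r: break
env.hold(1.3)
for n in("top","scene"): cv2.imwrite(f"pics/{n}2.png",viewer.camera(n))
env.move_l([653,-4.5,370],rate=80)
env.reach([450,-250,370],q); env.hold(.5)
for n in("top","scene"): cv2.imwrite(f"pics/{n}3.png",viewer.camera(n))
print(env.read_state()["time_s"])
a=cv2.imread("pics/top3.png")[180:420,120:420];b=cv2.imread("pics/scene3.png")[140:300,280:480]
cv2.imwrite("pics/c4.png",np.hstack([cv2.resize(a,(400,320)),cv2.resize(b,(400,320))]))
```

```text
[654.3  -5.1 231. ]
[652.7  -4.3 320. ] [-0.2 -0.7 -0.1] 0.186926790425984
0 False [653.4  -4.6 311.7] [ 0.5 -0.6  1.8]
20 False [653.6  -3.6 291.6] [1.  5.2 5.7]
40 False [653.6  -3.4 271.8] [1.2 6.8 8.9]
46 False [653.7  -4.  266.3] [-0.5  3.2  8.3]
18.2
```

View pics/c4.png

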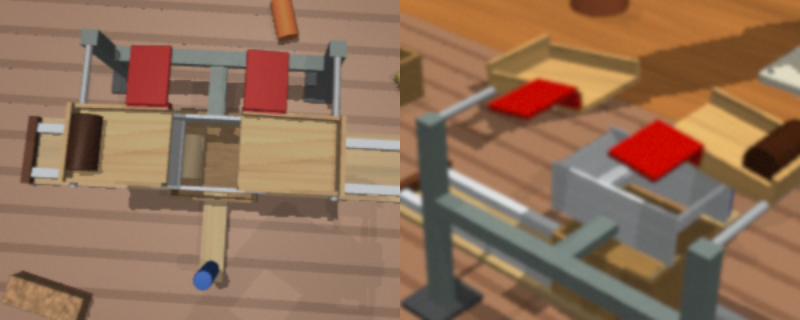

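The right tray is empty and back up, and the ash roller lies in the box at crop (193,152). The walnut is still in its own tray at (85,142), the box is under the spout, and the arm is clear.

```bash
python3 -c "
from h import *
print(workorder.sign_off())"
```

```text
the job is handed in; nothing more can be done
None
```

The job is handed in: the box stands under the spout (centred to within a few mm by my measurements), the ash roller dropped into it, the walnut roller is still in its own tray, and it took about 18 s of the 51 s allowed.

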